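# Find the rocking drain cover in the tea tray and press it home

## Task

One of the four bamboo drain covers in the tea tray is not pushed home and rocks end to end. Press gently near the ends of the covers with the fingertips until you find the one that rocks, then push that one firmly down at its middle until it is fully home and no longer rocks. Only press, lift nothing: do not push hard on the covers that are already firm, and leave the cups, teapot and pitcher standing where they are.

Things in the scene. Friction and masses are not known exactly. Their poses are not given: they have to be found in the camera images.
- tray: Fixed stoneware tea tray, 200 (x) by 420 (y) by 30 mm high, on a low plinth (0 to 30 mm). Origin at the centre of its underside; z up; y runs along its row of four identical slotted bamboo drain covers, 65 mm apart, each 96 mm long along x, 50 mm wide along y, 12 mm thick. By make their tops stand 3 to 9 mm above the tray's top face even when home, no two alike: height does not tell which is loose.
- place_1 (a point): Centre of an opening (at the tray's -y end) in the tray's top face (30 mm above the tray's underside); axes as the tray's. The cover lying here has its centre above this point and its top face 3 to 9 mm higher. Does not say whether the cover is firm or loose.
- place_2 (a point): Centre of an opening (second) in the tray's top face (30 mm above the tray's underside); axes as the tray's. The cover lying here has its centre above this point and its top face 3 to 9 mm higher. Does not say whether the cover is firm or loose.
- place_3 (a point): Centre of an opening (third) in the tray's top face (30 mm above the tray's underside); axes as the tray's. The cover lying here has its centre above this point and its top face 3 to 9 mm higher. Does not say whether the cover is firm or loose.
- place_4 (a point): Centre of an opening (at the tray's +y end) in the tray's top face (30 mm above the tray's underside); axes as the tray's. The cover lying here has its centre above this point and its top face 3 to 9 mm higher. Does not say whether the cover is firm or loose.
- rock (a joint): Rocking of the loose cover, in whichever place (rad): 0 level; positive = its end towards the tray's +x is down. Under 1 N at 25 to 45 mm from its centre tips it to about 0.11: that end sinks 5 mm onto a hard ledge, the other rises as much; let go, it levels itself. Pressed near an end it only rocks; at its middle it feels firm until pushed hard. Once home it cannot rock.
- seat (a joint): How far the loose cover's tight centre stud has been pushed down (m): 0 at the start (its top is then 8 mm above the tray's top face), 0.005 when fully home on its ledge (top 3 mm above the tray's top face). About 14 N downwards at the cover's middle moves it; it stays where it is left. Negative = pulled up.
- cushion_a (a joint): How far one of the three firm covers (not said which) is pressed down on its rubber bedding (m): 0 at rest; springy, about 3 N per mm, wherever it is pressed, without tipping; springs back when released. More than 4.5 mm (about 14 N) is too hard.
- cushion_b (a joint): How far one of the three firm covers (not said which) is pressed down on its rubber bedding (m): 0 at rest; springy, about 3 N per mm, wherever it is pressed, without tipping; springs back when released. More than 4.5 mm (about 14 N) is too hard.
- cushion_c (a joint): How far one of the three firm covers (not said which) is pressed down on its rubber bedding (m): 0 at rest; springy, about 3 N per mm, wherever it is pressed, without tipping; springs back when released. More than 4.5 mm (about 14 N) is too hard.
- teapot: Celadon teapot, 98 mm tall to the knob, 104 mm across, spout along its +x to 90 mm from its axis, handle to -x; stands on the cabinet beyond the tray's +y end, loose. Origin at the centre of its underside.
- pitcher: Glass pitcher with a handle, 72 mm across, 85 mm tall; stands on the cabinet beyond the tray's -y end, loose. Origin at the centre of its underside.
- cup_a: Black tea cup, 58 mm across, 42 mm tall, loose, standing on the tray's top face at its -y end beside the covers. Origin at the centre of its underside.
- cup_b: Black tea cup, 58 mm across, 42 mm tall, loose, standing on the tray's top face at its +y end beside the covers. Origin at the centre of its underside.
Not all that is in view belongs to the job. Leave any green or pink look-alike of the cup_b alone.

How it is judged:
By the outcome, as a careful person would: the job done as asked, in the order asked, and still so for the second after the job is handed in, with the robot touching nothing.
It also fails if it takes over 48 s, if anything falls off the work surface, if the arm or the gripper's body presses on something with over 40 N, if the wrist force passes 120 N, or if a joint passes its speed limit or range.

## Robot

A 6-joint arm with a two-finger parallel gripper is mounted at the origin on the work surface. World frame = base frame: x ahead of the robot, y to its left, z up, the work surface at z = 0. Lengths are in m, angles in rad, forces in N, time in s.
With the tool pointing down it reaches from about 0.375 to 0.975 m from the base axis. Payload 3.8 kg.
Tool frame: the origin (TCP) lies at the very end of the fingers, on their centre line; the grasp point (between the pads) lies 19 mm behind it; z points along the fingers, y is the line along which they close (so a half turn about z gives the same grasp; the last joint's range is limited). The gripper opens to 85 mm and grips with 20 to 120 N. Pads are 22 mm wide; open, the fingers measure 114 mm over their backs; the gripper's body (76 mm by 85 mm) begins 54 mm behind the grasp point. The pads swing forward as they close: fully open they stand 13 mm farther back than shut.
Start: joints at [1.167, 0.264, 1.604, -0, 1.274, -0.037], TCP at [0.242, 0.63, 0.231] pointing down, gripper open.
Joint ranges: [-2.63, 2.63], [-0.94, 2.18], [0.31, 2.57], [-1.31, 4.45], [0, 2.66], [-2.55, 2.55]. Speed limits (rad/s): [2.57, 2.57, 3.14, 3.14, 3.14, 3.14].

## Interface

Orientations are given as a rotation vector (axis times angle).
In Python, from workcell import read_state, read_camera, calibration, finish_job gives the robot as it stands.
- The arm moves only by the tool step_arm, never from a script. Its argument "commands" is a list of rows, each an object of numbers: "fingers": the gripper's target within -1 to 1 (shut at 1, half-way at 0, fully open at -1); "dx", "dy", "dz": the shift along the tool's x, y, z in m; "roll": the turn about the tool's z in degrees. In form: [{"fingers": .., "dx": .., "dy": .., "dz": .., "roll": ..}, ...]. A call has 1 to 8 rows; each row is the pose to reach, as a shift and turn from the pose commanded when the call began, along the tool's axes at that moment; what a row does not reach only later rows make up. A row lasts 1/8 s, in which the tool goes at most 62.5 mm and 10.7 degrees, less where a joint would pass 70% of its speed; a pose out of reach is approached as far as the arm can. A call with a gripper value outside its range is refused whole. The fingers move at their own pace and stop on an object; "squeeze" is the grip in N (left out, the last holds). Time passes only in rows, so rows that repeat a pose let the fingers close. It gives the time, the measured TCP pose, the force, the opening and the grip force at its end, in the units of the state.
- read_state(): the state, without advancing time (a new reading comes with each control period).
- read_camera(name): name is "side" or "top" or "wrist"; returns (picture, depth): 384x512x3 uint8, blue, green, red; 384x512 float32, m along the optical axis (not along the pixel's ray), 0 where there is no reading.
- calibration(name): a dict with "intrinsics" (3x3 intrinsics, pixels), "world_to_cam" (4x4, takes a point from world to camera coordinates). Camera axes: x right, y up, looking along -z (the intrinsics and any distortion apply to the point x, -y, -z); pixel columns grow to the right and rows downward; lengths in m; the calibration is good to about 2 mm. A picture is of the moment at which its call begins: read the wrist's pose just before it. calibration takes no time and is no camera call; for the wrist camera it gives the pose at the moment of the call.
- finish_job(): hands the job in; it is judged then, once.
The state is a dict: "time": time; "q": joint angles; "joint_vel": joint speeds; "joint_torque": joint torques, N m; "tool_pos": TCP position; "tcp_rot": TCP orientation; "wrist_force": force on the tool from outside, world axes, zero at the start; "torque": the same for the moment, N m; "width": opening from 0.0 (shut) to 1.0 (fully open); "grip_force": force on a finger pad.
Only numpy, scipy, OpenCV 4.12 (cv2) and the standard library are available. Lean on these libraries where they do the work, as an engineer would, in place of code of your own. Each camera call takes 0.05 s, during which the arm holds its last target. There are 200 camera calls.

## Working session

There is one attempt and no reset: what is moved stays moved. The work goes in short steps, Python scripts to look and compute and a tool call to move; the robot and the scene stay as the last step left them, time stands still between calls to the robot, and variables do not carry over. Pictures are saved under pics/ and viewed, at most 10 in all, crops included, and the job is handed in when it is done.

Besides the shell and the picture viewer there is one more tool, called after "Request:" as name(argument=value, ...), one argument or row to a line, values as JSON. step_arm: Moves the arm, as the interface text tells. Its arguments: {"type":"object","properties":{"commands":{"type":"array","items":{"type":"object","properties":{"fingers":{"type":"number"},"dx":{"type":"number"},"dy":{"type":"number"},"dz":{"type":"number"},"roll":{"type":"number"}}}},"squeeze":{"type":"number"}},"required":["commands"]}

```bash
mkdir -p pics
cat > h.py <<'E'
import numpy as np, cv2
from workcell import *
def grab(n,f):
    c=calibration(n); p,d=read_camera(n); cv2.imwrite(f'pics/{f}.png',p); np.savez(f'{f}.npz',p=p,d=d,K=c['intrinsics'],T=c['world_to_cam']); return p,d
def pt(f,u,v,d=None):
    z=np.load(f'{f}.npz'); 
    D=z['d'][v-1:v+2,u-1:u+2]; D=np.median(D[D>0]) if d is None else d
    K=z['K']; a=np.array([(u-K[0,2])/K[0,0]*D,-(v-K[1,2])/K[1,1]*D,-D,1]); return (np.linalg.inv(z['T'])@a)[:3]
E
python3 - <<'E'
from h import *
print(calibration('top'))
grab('top','top1'); grab('side','side1')
a=cv2.imread('pics/top1.png');cv2.imwrite('pics/top1b.png',cv2.resize(a,(800,600)))
s=read_state();print(s['tool_pos'],s['tcp_rot'],s['wrist_force'],s['time'])
E
```

```text
{'intrinsics': array([[425.88011093,   0.        , 254.42316657],
       [  0.        , 425.88011093, 187.11320927],
       [  0.        ,   0.        ,   1.        ]]), 'world_to_cam': array([[ 2.67557165e-02, -9.99641294e-01,  1.18979564e-03,
         4.48785914e-03],
       [ 9.72684149e-01,  2.63087092e-02,  2.30636939e-01,
        -5.79643046e-01],
       [-2.30585510e-01, -5.01356118e-03,  9.73039150e-01,
        -1.25296990e+00],
       [ 0.00000000e+00,  0.00000000e+00,  0.00000000e+00,
         1.00000000e+00]])}
[0.24180592 0.62949704 0.23008036] [-5.72871977e-01 -3.08846628e+00  3.08090223e-03] [ 0.04975213 -0.26710155 -0.0921758 ] 0.1
```

View pics/top1b.png

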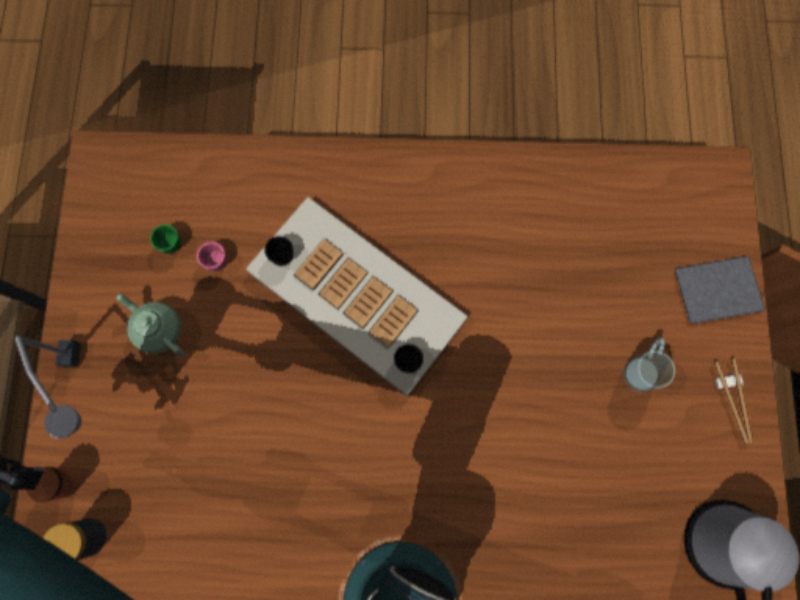

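View pics/side1.png

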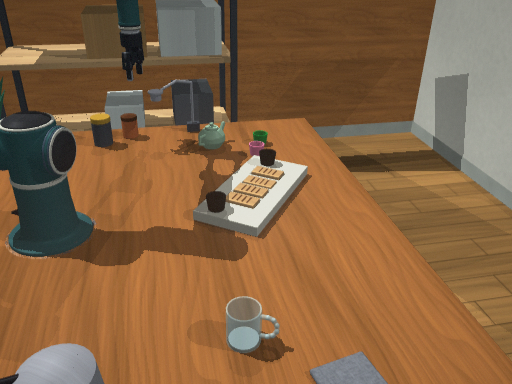

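The top view (enlarged) shows the tray with four covers at about (319,264), (344,284), (369,302) and (394,321). Cup_b is at (279,250), cup_a at (408,358), the teapot at (153,327) and the pitcher at (650,371). The green (165,238) and pink (210,255) cups are look-alikes standing off the tray. Next I'll measure the covers.

Run:
```python
from h import *
z=np.load('top1.npz');p=z['p'];d=z['d'];T=np.linalg.inv(z['T']);K=z['K']
v,u=np.mgrid[0:384,0:512]
P=np.stack([(u-K[0,2])/K[0,0]*d,-(v-K[1,2])/K[1,1]*d,-d,np.ones_like(d)],-1)@T.T
P=P[...,:3]
hsv=cv2.cvtColor(p,cv2.COLOR_BGR2HSV)
roi=np.zeros(d.shape,bool);roi[125:255,158:300]=1
print(hsv[169,204],hsv[160,205],hsv[230,255],hsv[205,262])
# tray outline: z 0.05..0.075 
t=roi&(abs(P[...,2]-.06)<.012)
q=P[t][:,:2].astype(np.float32); print('tray',cv2.minAreaRect(q),np.median(P[t][:,2]))
m=(roi&t&(hsv[...,1]>70)&(hsv[...,2]>90)).astype(np.uint8)
m=cv2.morphologyEx(m,cv2.MORPH_CLOSE,np.ones((3,3)))
n,l,s,c=cv2.connectedComponentsWithStats(m)
for i in range(1,n):
    if s[i,4]>60:
        w=l==i; print(c[i],s[i,4],cv2.minAreaRect(P[w][:,:2].astype(np.float32)),np.median(P[w][:,2]))
for n_,(a,b) in dict(cupb=(279,250),cupa=(408,358)).items(): print(n_,pt('top1',int(a/1.5625),int(b/1.5625)))
big=cv2.resize(p[120:260,150:310],None,fx=5,fy=4.2857*5/4.2857*.85,interpolation=cv2.INTER_CUBIC);cv2.imwrite('pics/crop.png',big)
```

```text
[ 15 123 166] [ 13 140 109] [0 0 0] [ 18  47 124]
tray ((0.5703434944152832, 0.11686570197343826), (0.39449572563171387, 0.08955284208059311), 51.55775833129883) 0.06172534685894848
cupb [0.66962669 0.26882005 0.0373239 ]
cupa [ 0.45359671 -0.00373882  0.03717273]
```

View pics/crop.png

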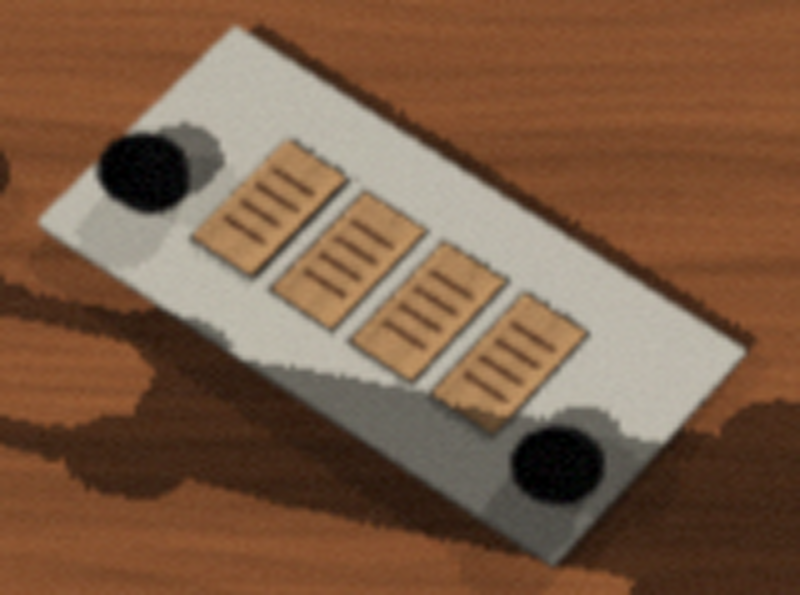

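The crop shows the covers clearly: corners of the tray at (238,25), (38,222), (750,352), (553,565), and cup_a at (558,465) close to the fourth cover. I'll get heights from depth and fit the tray.

Run:
```python
from h import *
def f(x,y): return int(round(150+x/5)),int(round(120+y/4.25))
for nm,q in dict(tray1=(250,100),tray2=(640,380),tray3=(300,320),c4=(270,208),c3=(349,261),c2=(430,312),c1=(510,363)).items():
    u,v=f(*q); print(nm,u,v,pt('top1',u,v).round(4))
z=np.load('top1.npz');K=z['K'];T=np.linalg.inv(z['T'])
def plane(x,y,h):
    u,v=150+(x+.0)/5,120+(y)/4.25
    r=T[:3,:3]@np.array([(u-K[0,2])/K[0,0],-(v-K[1,2])/K[1,1],-1]);o=T[:3,3];return (o+r*(h-o[2])/r[2])[:2]
tops=[plane(*q,.034) for q in [(238,25),(38,222),(553,565),(750,352)]]
print(np.array(tops).round(4),np.mean(tops,0))
t=np.array(tops)
for a,b in((0,1),(1,2),(2,3),(3,0)): e=t[b]-t[a];print(np.linalg.norm(e),np.degrees(np.arctan2(e[1],e[0])))
for nm,q in dict(c4=[(291,138),(192,240),(253,277),(349,182)],c3=[(366,190),(272,289),(334,330),(428,232)],c2=[(445,242),(351,341),(413,382),(509,281)],c1=[(524,292),(433,397),(493,432),(589,333)]).items():
    print(nm,np.mean([plane(*k,.040) for k in q],0).round(4))
```

```text
tray1 200 144 [0.728  0.2019 0.0309]
tray2 278 209 [ 0.5189 -0.0558  0.0322]
tray3 210 195 [0.5584 0.1605 0.0316]
c4 204 169 [0.6406 0.1829 0.0416]
c3 220 181 [0.604  0.1305 0.0354]
c2 236 193 [0.5657 0.078  0.0378]
c1 252 205 [0.5279 0.0263 0.0405]
[[ 0.7895  0.2129]
 [ 0.628   0.3321]
 [ 0.3802 -0.0043]
 [ 0.5403 -0.1249]] [0.58447434 0.10396693]
0.20072814751450613 143.58341192785636
0.4177494541798572 -126.37534872445268
0.20042890910248717 -36.99645412918081
0.41977776662438526 53.582207729463406
c4 [0.6406 0.1821]
c3 [0.6024 0.13  ]
c2 [0.5646 0.078 ]
c1 [0.5266 0.0262]
```

Run:
```python
from h import *
for a in [(62,420),(20,342),(45,400),(68,352),(45,346),(64,540),(45,484),(153,320),(15,475)]:
    print(a,pt('top1',int(a[0]/1.5625),int(a[1]/1.5625)).round(3))
s=read_state();from scipy.spatial.transform import Rotation as R
M=R.from_rotvec(s['tcp_rot']).as_matrix();print(M.round(3)); d=np.array([.6704,.1602,.12])-s['tool_pos'];print(M.T@d)
print(np.degrees(np.arctan2(M[1,1],M[0,1])))
```

```text
(62, 420) [0.311 0.585 0.202]
(20, 342) [0.442 0.675 0.208]
(45, 400) [0.342 0.616 0.208]
(68, 352) [0.448 0.673 0.039]
(45, 346) [0.447 0.677 0.121]
(64, 540) [0.106 0.599 0.109]
(45, 484) [0.199 0.657 0.087]
(153, 320) [0.51  0.495 0.085]
(15, 475) [0.225 0.569 0.35 ]
[[-0.933  0.359 -0.001]
 [ 0.359  0.933 -0.002]
 [ 0.    -0.002 -1.   ]]
[-0.5683984  -0.28414722  0.11060692]
68.98355507036645
```

Request:
step_arm(
  commands=[
    {"fingers": 1, "dz": -0.05},
    {"fingers": 1, "dz": -0.1},
    {"fingers": 1, "dx": -0.05, "dy": -0.03, "dz": -0.1, "roll": 5},
    {"fingers": 1, "dx": -0.1, "dy": -0.06, "dz": -0.1, "roll": 10},
    {"fingers": 1, "dx": -0.15, "dy": -0.09, "dz": -0.1, "roll": 15.4},
    {"fingers": 1, "dx": -0.2, "dy": -0.12, "dz": -0.1, "roll": 15.4},
    {"fingers": 1, "dx": -0.25, "dy": -0.14, "dz": -0.1, "roll": 15.4},
    {"fingers": 1, "dx": -0.3, "dy": -0.165, "dz": -0.1, "roll": 15.4},
  ],
  squeeze=20,
)

```text
invalid input
```

```bash
cat >> h.py <<'E'
from scipy.spatial.transform import Rotation as R
def to(x,y,z):
    s=read_state();M=R.from_rotvec(s['tcp_rot']).as_matrix()
    print(s['time'],s['tool_pos'].round(4),s['wrist_force'].round(2),'yang',np.degrees(np.arctan2(M[1,1],M[0,1])).round(2),'w',s['width'],'shift',(M.T@(np.array([x,y,z])-s['tool_pos'])).round(4),'axis',M[:,2].round(4))
E
python3 -c "
from h import *
to(.6704,.1602,.08)"
```

```text
0.1 [0.2418 0.6295 0.2301] [ 0.05 -0.27 -0.09] yang 68.98 w 1.0007928114638818 shift [-0.5684 -0.2841  0.1506] axis [-8.0e-04 -1.8e-03 -1.0e+00]
```

The call was refused, so I'll retry with every key in every row.

Request:
step_arm(
  commands=[
    {"fingers": 1, "dx": 0, "dy": 0, "dz": -0.05, "roll": 0},
    {"fingers": 1, "dx": 0, "dy": 0, "dz": -0.1, "roll": 0},
    {"fingers": 1, "dx": -0.05, "dy": -0.03, "dz": -0.1, "roll": 5},
    {"fingers": 1, "dx": -0.1, "dy": -0.06, "dz": -0.1, "roll": 10},
    {"fingers": 1, "dx": -0.15, "dy": -0.09, "dz": -0.1, "roll": 15.4},
    {"fingers": 1, "dx": -0.2, "dy": -0.12, "dz": -0.1, "roll": 15.4},
    {"fingers": 1, "dx": -0.25, "dy": -0.14, "dz": -0.1, "roll": 15.4},
    {"fingers": 1, "dx": -0.3, "dy": -0.165, "dz": -0.1, "roll": 15.4},
  ],
  squeeze=20,
)

```text
time: 1.1
tool_pos: [0.4638, 0.367, 0.3308]
tcp_rot: [-0.981, -2.984, 0.001]
wrist_force: [-0.2, 1.2, -0.2]
width: -0.001
grip_force: 0.0
```

```bash
python3 -c "
from h import *
to(.6704,.1602,.08)"
```

```text
1.1 [0.4638 0.367  0.3308] [-0.2   1.21 -0.24] yang 53.59 w -0.0007847937705256753 shift [-0.2891 -0.0437  0.2507] axis [-5.e-04 -2.e-04 -1.e+00]
```

Request:
step_arm(
  commands=[
    {"fingers": 1, "dx": -0.05, "dy": -0.008, "dz": 0.02, "roll": 0},
    {"fingers": 1, "dx": -0.1, "dy": -0.016, "dz": 0.05, "roll": 0},
    {"fingers": 1, "dx": -0.15, "dy": -0.023, "dz": 0.08, "roll": 0},
    {"fingers": 1, "dx": -0.2, "dy": -0.03, "dz": 0.11, "roll": 0},
    {"fingers": 1, "dx": -0.25, "dy": -0.038, "dz": 0.15, "roll": 0},
    {"fingers": 1, "dx": -0.289, "dy": -0.044, "dz": 0.2, "roll": 0},
    {"fingers": 1, "dx": -0.289, "dy": -0.044, "dz": 0.25, "roll": 0},
    {"fingers": 1, "dx": -0.289, "dy": -0.044, "dz": 0.25, "roll": 0},
  ],
)

```text
time: 2.1
tool_pos: [0.6643, 0.1597, 0.0745]
tcp_rot: [-0.98, -2.973, 0.01]
wrist_force: [-0.8, -0.0, -0.5]
width: 0.004
grip_force: 0.0
```

Run:
```python
from h import *
to(.6704,.1602,.042)
p,d=grab('wrist','w1');cv2.imwrite('pics/w1.png',p)
to(.6704,.1602,.042)
# project covers into wrist picture
z=np.load('w1.npz');K=z['K'];T=z['T']
for X in [(.6406,.1821,.0416),(.6026,.13,.0354),(.5646,.078,.038),(.5266,.0262,.0405),(.6704,.1602,.0416)]:
    c=T@np.r_[X,1]; print(K[0,0]*c[0]/-c[2]+K[0,2],K[1,1]*-c[1]/-c[2]+K[1,2])
```

```text
2.1 [0.6643 0.1597 0.0745] [-0.79 -0.03 -0.52] yang 53.51 w 0.003714398777603819 shift [-0.0049  0.0043  0.0324] axis [-0.013  -0.0026 -0.9999]
2.15 [0.6668 0.1609 0.0784] [-0.11  0.5   0.56] yang 53.56 w -0.001555553606704771 shift [-0.0034  0.0018  0.0363] axis [-0.0067 -0.0012 -1.    ]
260.0166069635689 181.58843624324655
165.30555814384894 179.65963753548886
68.99341527839502 180.92944368003768
-28.868438437217492 182.01410884729395
259.8820802032783 232.89334435333706
```

View pics/w1.png

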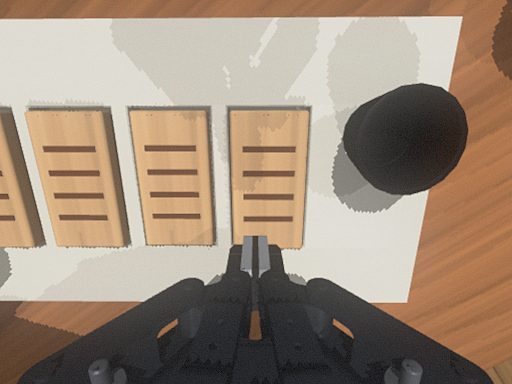

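The wrist view shows cover 4 (centre about (269,178)) beneath the shut fingers at (256,240), with cup_b clear to the right at (405,140). I'll start pressing on cover 4's +x end.

Request:
step_arm(
  commands=[
    {"fingers": 1, "dx": 0, "dy": 0.003, "dz": 0.02, "roll": 0},
    {"fingers": 1, "dx": 0, "dy": 0.003, "dz": 0.034, "roll": 0},
    {"fingers": 1, "dx": 0, "dy": 0.003, "dz": 0.034, "roll": 0},
    {"fingers": 1, "dx": 0, "dy": 0.003, "dz": 0.034, "roll": 0},
  ],
)

```text
time: 2.65
tool_pos: [0.6715, 0.1643, 0.048]
tcp_rot: [0.981, 2.984, 0.001]
wrist_force: [0.7, 0.1, 0.4]
width: -0.002
grip_force: 0.0
```

Request:
step_arm(
  commands=[
    {"fingers": 1, "dx": 0, "dy": 0, "dz": 0.003, "roll": 0},
    {"fingers": 1, "dx": 0, "dy": 0, "dz": 0.003, "roll": 0},
    {"fingers": 1, "dx": 0, "dy": 0, "dz": 0.003, "roll": 0},
  ],
)

```text
time: 3.02
tool_pos: [0.6713, 0.1639, 0.0445]
tcp_rot: [0.982, 2.984, 0.0]
wrist_force: [0.4, -0.7, 0.8]
width: -0.0
grip_force: 0.0
```

Request:
step_arm(
  commands=[
    {"fingers": 1, "dx": 0, "dy": 0, "dz": 0.0015, "roll": 0},
    {"fingers": 1, "dx": 0, "dy": 0, "dz": 0.0015, "roll": 0},
  ],
)

```text
time: 3.28
tool_pos: [0.671, 0.1639, 0.0426]
tcp_rot: [-0.982, -2.984, 0.0]
wrist_force: [-0.1, -0.3, 0.3]
width: -0.001
grip_force: 0.0
```

Request:
step_arm(
  commands=[
    {"fingers": 1, "dx": 0, "dy": 0, "dz": 0.0015, "roll": 0},
    {"fingers": 1, "dx": 0, "dy": 0, "dz": 0.0015, "roll": 0},
  ],
)

```text
time: 3.52
tool_pos: [0.671, 0.1639, 0.041]
tcp_rot: [-0.982, -2.984, 0.0]
wrist_force: [-0.6, 0.4, -0.4]
width: 0.003
grip_force: 0.0
```

Request:
step_arm(
  commands=[
    {"fingers": 1, "dx": 0, "dy": 0, "dz": 0.001, "roll": 0},
    {"fingers": 1, "dx": 0, "dy": 0, "dz": 0.001, "roll": 0},
  ],
)

```text
time: 3.78
tool_pos: [0.6712, 0.1639, 0.0403]
tcp_rot: [0.982, 2.984, 0.0]
wrist_force: [0.4, -0.9, -0.0]
width: 0.003
grip_force: 0.0
```

Request:
step_arm(
  commands=[
    {"fingers": 1, "dx": 0, "dy": 0, "dz": 0.001, "roll": 0},
    {"fingers": 1, "dx": 0, "dy": 0, "dz": 0.001, "roll": 0},
  ],
)

```text
time: 4.03
tool_pos: [0.6713, 0.1639, 0.0396]
tcp_rot: [0.982, 2.984, 0.0]
wrist_force: [-1.1, 0.1, 2.7]
width: 0.002
grip_force: 1.2
```

Request:
step_arm(
  commands=[
    {"fingers": 1, "dx": 0, "dy": 0, "dz": 0.001, "roll": 0},
    {"fingers": 1, "dx": 0, "dy": 0, "dz": 0.001, "roll": 0},
  ],
)

```text
time: 4.28
tool_pos: [0.6713, 0.164, 0.0388]
tcp_rot: [0.982, 2.984, 0.0]
wrist_force: [-2.0, -0.4, 5.1]
width: 0.002
grip_force: 2.4
```

Cover 4 resists at about 3 N/mm, so it's firm. Next is cover 1, whose height is nearest to 8 mm.

Request:
step_arm(
  commands=[
    {"fingers": 1, "dx": 0, "dy": 0, "dz": -0.025, "roll": 0},
    {"fingers": 1, "dx": 0, "dy": -0.05, "dz": -0.03, "roll": 0},
    {"fingers": 1, "dx": 0, "dy": -0.1, "dz": -0.03, "roll": 0},
    {"fingers": 1, "dx": 0, "dy": -0.15, "dz": -0.03, "roll": 0},
    {"fingers": 1, "dx": 0, "dy": -0.195, "dz": -0.03, "roll": 0},
    {"fingers": 1, "dx": 0, "dy": -0.195, "dz": -0.03, "roll": 0},
    {"fingers": 1, "dx": 0, "dy": -0.195, "dz": -0.005, "roll": 0},
    {"fingers": 1, "dx": 0, "dy": -0.195, "dz": -0.005, "roll": 0},
  ],
)

```text
time: 5.28
tool_pos: [0.554, 0.0075, 0.0414]
tcp_rot: [-0.98, -2.981, 0.001]
wrist_force: [-0.7, -0.3, -0.2]
width: -0.0
grip_force: 0.0
```

Request:
step_arm(
  commands=[
    {"fingers": 1, "dx": 0, "dy": 0, "dz": 0.002, "roll": 0},
    {"fingers": 1, "dx": 0, "dy": 0, "dz": 0.002, "roll": 0},
    {"fingers": 1, "dx": 0, "dy": 0, "dz": 0.002, "roll": 0},
  ],
)

```text
time: 5.65
tool_pos: [0.5561, 0.0072, 0.0419]
tcp_rot: [0.981, 2.983, 0.001]
wrist_force: [-0.1, -0.9, -0.4]
width: -0.0
grip_force: 0.0
```

Request:
step_arm(
  commands=[
    {"fingers": 1, "dx": 0, "dy": 0, "dz": 0.001, "roll": 0},
    {"fingers": 1, "dx": 0, "dy": 0, "dz": 0.001, "roll": 0},
  ],
)

```text
time: 5.9
tool_pos: [0.5554, 0.007, 0.0404]
tcp_rot: [0.982, 2.984, 0.0]
wrist_force: [-0.3, 0.5, -0.8]
width: -0.0
grip_force: 0.0
```

Request:
step_arm(
  commands=[
    {"fingers": 1, "dx": 0, "dy": 0, "dz": 0.001, "roll": 0},
    {"fingers": 1, "dx": 0, "dy": 0, "dz": 0.001, "roll": 0},
  ],
)

```text
time: 6.15
tool_pos: [0.5553, 0.007, 0.0392]
tcp_rot: [-0.982, -2.984, 0.0]
wrist_force: [0.2, 0.5, -0.3]
width: 0.001
grip_force: 0.0
```

Request:
step_arm(
  commands=[
    {"fingers": 1, "dx": 0, "dy": 0, "dz": 0.001, "roll": 0},
    {"fingers": 1, "dx": 0, "dy": 0, "dz": 0.001, "roll": 0},
  ],
)

```text
time: 6.4
tool_pos: [0.5554, 0.007, 0.0382]
tcp_rot: [0.982, 2.984, -0.0]
wrist_force: [0.8, 0.8, -0.2]
width: -0.002
grip_force: 0.1
```

Request:
step_arm(
  commands=[
    {"fingers": 1, "dx": 0, "dy": 0, "dz": 0.001, "roll": 0},
    {"fingers": 1, "dx": 0, "dy": 0, "dz": 0.001, "roll": 0},
  ],
)

```text
time: 6.65
tool_pos: [0.5556, 0.007, 0.0373]
tcp_rot: [0.982, 2.984, 0.0]
wrist_force: [0.6, -0.0, -0.4]
width: 0.0
grip_force: 0.3
```

Request:
step_arm(
  commands=[
    {"fingers": 1, "dx": 0, "dy": 0, "dz": 0.001, "roll": 0},
    {"fingers": 1, "dx": 0, "dy": 0, "dz": 0.001, "roll": 0},
  ],
)

```text
time: 6.9
tool_pos: [0.5557, 0.0069, 0.0365]
tcp_rot: [0.981, 2.984, 0.0]
wrist_force: [0.4, -0.9, 1.0]
width: -0.0
grip_force: 0.6
```

Request:
step_arm(
  commands=[
    {"fingers": 1, "dx": 0, "dy": 0, "dz": 0.001, "roll": 0},
    {"fingers": 1, "dx": 0, "dy": 0, "dz": 0.001, "roll": 0},
  ],
)

```text
time: 7.15
tool_pos: [0.5559, 0.0069, 0.0361]
tcp_rot: [0.981, 2.984, 0.0]
wrist_force: [-1.9, 0.3, 5.0]
width: 0.001
grip_force: 2.8
```

Run:
```python
from h import *
to(.5266,.0262,.0375)
p,d=grab('wrist','w2')
to(.5266,.0262,.0375)
```

```text
7.15 [0.5559 0.0069 0.0361] [-1.91  0.32  4.96] yang 53.59 w 0.0005705603453042491 shift [ 0.035  -0.0018 -0.0014] axis [ 7.e-04 -2.e-04 -1.e+00]
7.2 [0.5559 0.0069 0.0361] [-0.56 -1.36  6.33] yang 53.59 w -0.0006651496227566494 shift [ 0.0351 -0.0019 -0.0014] axis [ 8.e-04 -2.e-04 -1.e+00]
```

View pics/w2.png

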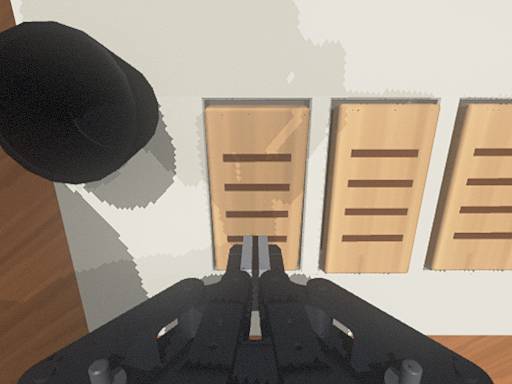

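Cover 1 gave almost no force over about 2.4 mm and then hit a hard stop. In the view its far end at (258,103) is visibly raised, so it's the loose one. Lifting to go over its middle and checking the aim there.

Request:
step_arm(
  commands=[
    {"fingers": 1, "dx": 0, "dy": 0, "dz": -0.02, "roll": 0},
    {"fingers": 1, "dx": 0.0, "dy": 0, "dz": -0.03, "roll": 0},
    {"fingers": 1, "dx": 0.035, "dy": 0, "dz": -0.03, "roll": 0},
    {"fingers": 1, "dx": 0.035, "dy": 0, "dz": -0.03, "roll": 0},
    {"fingers": 1, "dx": 0.035, "dy": 0, "dz": -0.03, "roll": 0},
    {"fingers": 1, "dx": 0.035, "dy": 0, "dz": -0.03, "roll": 0},
  ],
)

```text
time: 7.95
tool_pos: [0.5279, 0.0275, 0.0654]
tcp_rot: [0.982, 2.984, 0.0]
wrist_force: [-0.0, -0.1, 0.7]
width: 0.001
grip_force: 0.0
```

Run:
```python
from h import *
to(.5266,.0262,.0385)
p,d=grab('wrist','w3')
z=np.load('w3.npz');K=z['K'];T=z['T']
s=read_state()['tool_pos']
for X in [(.5266,.0262,.0385),(.5646,.078,.0366),(s[0],s[1],.0385),tuple(s)]:
    c=T@np.r_[X,1]; q=(int(K[0,0]*c[0]/-c[2]+K[0,2]),int(K[1,1]*-c[1]/-c[2]+K[1,2]));print(q); cv2.drawMarker(p,q,(0,0,255) ,0,8,1)
cv2.imwrite('pics/w3.png',p)
```

```text
7.95 [0.5279 0.0275 0.0654] [-0.01 -0.11  0.67] yang 53.57 w 0.0005157491921087242 shift [ 0.0003 -0.0018  0.0269] axis [ 6.e-04 -1.e-04 -1.e+00]
(250, 229)
(345, 228)
(253, 230)
(253, 249)
```

View pics/w3.png

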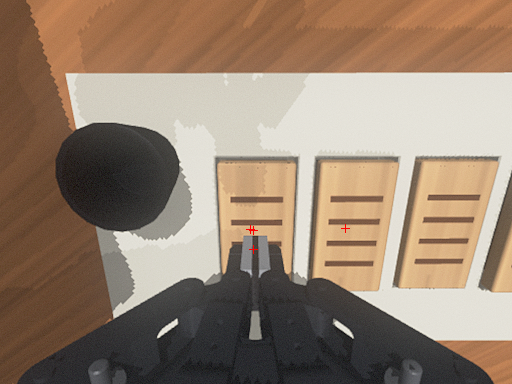

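The aim is within about 3 mm: cover 1's middle is near (257,231) and the marker is at (253,230). I'll adjust slightly and push.

Request:
step_arm(
  commands=[
    {"fingers": 1, "dx": -0.001, "dy": 0.002, "dz": 0.015, "roll": 0},
    {"fingers": 1, "dx": -0.001, "dy": 0.002, "dz": 0.025, "roll": 0},
    {"fingers": 1, "dx": -0.001, "dy": 0.002, "dz": 0.025, "roll": 0},
    {"fingers": 1, "dx": -0.001, "dy": 0.002, "dz": 0.027, "roll": 0},
    {"fingers": 1, "dx": -0.001, "dy": 0.002, "dz": 0.028, "roll": 0},
    {"fingers": 1, "dx": -0.001, "dy": 0.002, "dz": 0.028, "roll": 0},
  ],
)

```text
time: 8.75
tool_pos: [0.5291, 0.0288, 0.038]
tcp_rot: [-0.981, -2.984, 0.0]
wrist_force: [-4.2, 0.4, 6.8]
width: 0.001
grip_force: 3.4
```

Request:
step_arm(
  commands=[
    {"fingers": 1, "dx": 0, "dy": 0, "dz": 0.001, "roll": 0},
    {"fingers": 1, "dx": 0, "dy": 0, "dz": 0.002, "roll": 0},
    {"fingers": 1, "dx": 0, "dy": 0, "dz": 0.002, "roll": 0},
  ],
)

```text
time: 9.12
tool_pos: [0.5291, 0.0288, 0.0368]
tcp_rot: [-0.981, -2.984, 0.0]
wrist_force: [-4.1, 0.1, 12.1]
width: 0.001
grip_force: 5.9
```

Request:
step_arm(
  commands=[
    {"fingers": 1, "dx": 0, "dy": 0, "dz": 0.001, "roll": 0},
    {"fingers": 1, "dx": 0, "dy": 0, "dz": 0.002, "roll": 0},
    {"fingers": 1, "dx": 0, "dy": 0, "dz": 0.002, "roll": 0},
  ],
)

```text
time: 9.5
tool_pos: [0.5292, 0.0288, 0.0349]
tcp_rot: [-0.981, -2.984, 0.0]
wrist_force: [-4.6, -1.0, 12.4]
width: -0.001
grip_force: 6.1
```

Request:
step_arm(
  commands=[
    {"fingers": 1, "dx": 0, "dy": 0, "dz": 0.001, "roll": 0},
    {"fingers": 1, "dx": 0, "dy": 0, "dz": 0.0015, "roll": 0},
    {"fingers": 1, "dx": 0, "dy": 0, "dz": 0.0015, "roll": 0},
  ],
)

```text
time: 9.88
tool_pos: [0.5292, 0.0288, 0.0339]
tcp_rot: [-0.981, -2.984, 0.0]
wrist_force: [-7.2, -0.2, 16.5]
width: -0.0
grip_force: 8.0
```

Request:
step_arm(
  commands=[
    {"fingers": 1, "dx": 0, "dy": 0, "dz": 0.001, "roll": 0},
    {"fingers": 1, "dx": 0, "dy": 0, "dz": 0.001, "roll": 0},
    {"fingers": 1, "dx": 0, "dy": 0, "dz": 0.001, "roll": 0},
  ],
)

```text
time: 10.25
tool_pos: [0.5292, 0.0288, 0.0336]
tcp_rot: [-0.981, -2.984, 0.0]
wrist_force: [-9.1, 0.3, 22.3]
width: -0.002
grip_force: 10.8
```

Request:
step_arm(
  commands=[
    {"fingers": 1, "dx": 0, "dy": 0, "dz": 0.001, "roll": 0},
    {"fingers": 1, "dx": 0, "dy": 0, "dz": 0.0012, "roll": 0},
    {"fingers": 1, "dx": 0, "dy": 0, "dz": 0.0012, "roll": 0},
  ],
)

```text
time: 10.62
tool_pos: [0.5293, 0.0288, 0.0335]
tcp_rot: [-0.981, -2.984, 0.001]
wrist_force: [-12.5, 0.4, 28.5]
width: 0.004
grip_force: 14.7
```

Request:
step_arm(
  commands=[
    {"fingers": 1, "dx": 0, "dy": 0, "dz": -0.02, "roll": 0},
    {"fingers": 1, "dx": 0, "dy": 0, "dz": -0.02, "roll": 0},
    {"fingers": 1, "dx": -0.034, "dy": 0, "dz": -0.02, "roll": 0},
    {"fingers": 1, "dx": -0.034, "dy": 0, "dz": -0.02, "roll": 0},
    {"fingers": 1, "dx": -0.034, "dy": 0, "dz": -0.004, "roll": 0},
    {"fingers": 1, "dx": -0.034, "dy": 0, "dz": -0.004, "roll": 0},
  ],
)

```text
time: 11.38
tool_pos: [0.5574, 0.0086, 0.0336]
tcp_rot: [0.98, 2.983, 0.0]
wrist_force: [1.5, -2.0, 7.1]
width: 0.003
grip_force: 3.5
```

Request:
step_arm(
  commands=[
    {"fingers": 1, "dx": 0, "dy": 0, "dz": 0.001, "roll": 0},
    {"fingers": 1, "dx": 0, "dy": 0, "dz": 0.001, "roll": 0},
    {"fingers": 1, "dx": 0, "dy": 0, "dz": 0.001, "roll": 0},
  ],
)

```text
time: 11.75
tool_pos: [0.5574, 0.0086, 0.0335]
tcp_rot: [0.98, 2.982, 0.0]
wrist_force: [-1.1, -2.6, 11.9]
width: -0.005
grip_force: 6.2
```

The cover's end is now hard at the same height as its middle (33.5 mm), so it no longer rocks. Retreating.

Request:
step_arm(
  commands=[
    {"fingers": 1, "dx": 0, "dy": 0, "dz": -0.04, "roll": 0},
    {"fingers": 1, "dx": 0, "dy": 0, "dz": -0.09, "roll": 0},
    {"fingers": 1, "dx": 0, "dy": 0, "dz": -0.14, "roll": 0},
    {"fingers": 1, "dx": 0, "dy": 0, "dz": -0.14, "roll": 0},
    {"fingers": 1, "dx": 0, "dy": 0, "dz": -0.14, "roll": 0},
  ],
)

```text
time: 12.38
tool_pos: [0.5552, 0.009, 0.1707]
tcp_rot: [-0.98, -2.982, 0.001]
wrist_force: [-0.2, -0.5, -1.2]
width: 0.0
grip_force: 0.0
```

Run:
```python
from h import *
p,d=grab('wrist','w4')
```

```text
(no output)
```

View pics/w4.png

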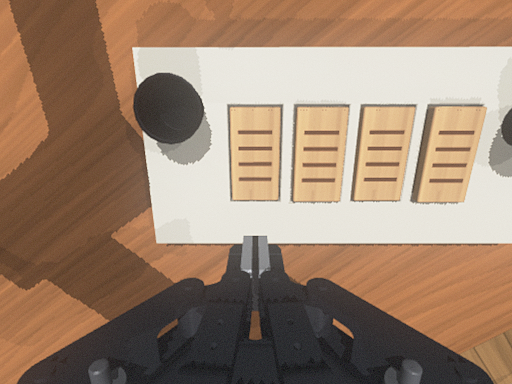

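Cover 1 at (255,153) lies level and low, and cup_a (168,108) and cup_b (at the right edge of the picture) are still standing. Handing in.

```bash
python3 -c "
from workcell import *
print(finish_job())"
```

```text
the job is handed in; nothing more can be done
None
```

The loose cover was the one at place_1 (the tray's -y end). I pushed it about 5 mm down until it was home, its +x end no longer gives when pressed, and the job is handed in; covers 2 and 3 were never pressed.

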